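# Crank the tin clamp onto its dwell

## Robot

A 7-joint arm with a two-finger parallel gripper is mounted at the origin on the work surface. World frame = base frame: x ahead of the robot, y to its left, z up, the work surface at z = 0. Lengths are in m, angles in rad, forces in N, time in s.
With the tool pointing down it reaches from about 0.4 to 0.85 m from the base axis. Payload 10.4 kg.
Tool frame: the origin (TCP) lies midway between the tips of the shut fingers; the grasp point (between the pads) lies 19 mm behind it; z points along the fingers, y is the line along which they close (so a half turn about z gives the same grasp; the last joint's range is limited). The gripper opens to 87 mm and grips with 3 to 60 N. Pads are 19 mm wide; open, the fingers measure 117 mm over their backs; the gripper's body (75 mm by 190 mm) begins 51 mm behind the grasp point.
Start: joints at [-1.308, 0.332, -0.065, 1.46, 0.022, 1.35, -0.088], TCP at [0.176, 0.6, 0.223] pointing down, gripper open.
Joint ranges: [-2.6, 2.6], [-0.5, 2.12], [-1.47, 1.34], [0.16, 2.42], [-1.27, 4.41], [0.06, 2.06], [-2.6, 2.6]. Speed limits (rad/s): [2.22, 2.22, 2.79, 2.79, 3.14, 3.14, 3.14].

## Interface

Orientations are given as a unit quaternion [x, y, z, w].
In Python, from bench import r gives the robot as it stands.
- The arm moves only by the tool arm_command, never from a script. Its argument "moves" is one flat list of numbers, 4 for each row, row after row: the shift along the tool's x, y, z in cm, then the turn about the tool's z in degrees. A call has 1 to 12 rows; each row shifts and turns the commanded pose from where the row before left it, along the tool's axes as they then stand; what a row does not reach is not made up. A row lasts 1/12 s, in which the tool goes at most 41.7 mm and 7.16 degrees, less where a joint would pass 70% of its speed; a pose out of reach is approached as far as the arm can. A call with a gripper value outside its range is refused whole. "fingers" is the opening in per cent of the stroke, from 0 (shut) to 100 (fully open), set as the call begins (left out, the last holds). The fingers move at their own pace and stop on an object; "squeeze" is the grip in N (left out, the last holds). Time passes only in rows, so rows that do not move let the fingers close. It gives the time, the measured TCP pose, the force, the opening and the grip force at its end, in the units of the state.
- r.read_state(): the state, without advancing time (a new reading comes with each control period).
- r.camera(name): name is "side" or "top" or "wrist"; returns the picture (420x560x3 uint8, red, green, blue); there is no depth.
- r.camera_info(name): a dict with "fx", "fy", "cx", "cy" (pixels), "origin" and "attitude" of the camera in the world. Camera axes: x right, y up, looking along -z (the intrinsics and any distortion apply to the point x, -y, -z); pixel columns grow to the right and rows downward; lengths in m; the calibration is good to about 2 mm. A picture is of the moment at which its call begins: read the wrist's pose just before it. camera_info takes no time and is no camera call; for the wrist camera it gives the pose at the moment of the call.
- r.close_job(): hands the job in; it is judged then, once.
The state is a dict: "time": time; "joint_positions": joint angles; "joint_vel": joint speeds; "joint_torque": joint torques, N m; "ee_pos": TCP position; "eef_rot": TCP orientation; "ft_force": force on the tool from outside, world axes, zero at the start; "torque": the same for the moment, N m; "width": finger opening in m; "grip_force": force on a finger pad.
Only numpy, scipy, OpenCV 4.12 (cv2) and the standard library are available. Lean on these libraries where they do the work, as an engineer would, in place of code of your own. Each camera call takes 0.05 s, during which the arm holds its last target. There are 200 camera calls.

## Task

Two hand-cranked cam clamps stand on the bakery table, one holding the dark rectangular loaf tin and one holding a round cake tin. Crank the clamp with the loaf tin until its brass roller rests on the yellow dwell at the nose of the cam, so that the jaw holds the tin against the rubber stop, then let go. Leave the crank of the round tin's clamp alone.

Things in the scene. Friction and masses are not known exactly. Their poses are not given: they have to be found in the camera images.
- loaf_clamp: Fixed cam clamp with the loaf tin, white plate 360x200 mm. Origin: crank axis (vertical) at table height. x axis: from crank axis via brass roller and blue jaw to tin and rubber stop; z up. Dark flat cam, top 64 mm up, radius 36 mm; its yellow nose (the dwell, radius 54 mm, 28 deg either side of its middle) points away from the crank arm: the roller is mid-dwell when the handle points along -x.
- loaf_handle (a point): Mid-height of the upright red knob on the loaf clamp's crank: 24 mm diameter, 96 to 152 mm above the table, this point 127 mm up and 75 mm from the crank axis. Knob spins freely on the crank arm (top 94 mm up). Starts within 92 deg of the clamp's +x; turns either way without stops, 1 to 10 N at the knob. Released on the dwell it stays; on the steep flanks the spring may push it back.
- loaf_tin: Loose dark open loaf tin, 95 (x) x 180 (y) x 65 mm high, about 0.3 kg, standing on the clamp's 12 mm base plate between jaw and rubber stop. Origin: centre of underside. 164 to 173 mm from the crank axis along the clamp's x at the start, about 180 mm once the jaw holds it (the jaw travels 18 mm, the sprung stop gives about 3 mm). Jaw, stop and tin are lower than 80 mm.
- round_handle (a point): Mid-height of the red knob of the other clamp, same make and sizes, which holds the round light cake tin (95 mm diameter, 60 mm high). Its crank must not be turned. The two clamps change sides from run to run.

How it is judged:
By the outcome, as a careful person would: the job done as asked, in the order asked, and still so for the second after the job is handed in, with the robot touching nothing.
It also fails if it takes over 42 s, if anything falls off the work surface, if the arm or the gripper's body presses on something with over 40 N, if the wrist force passes 120 N, or if a joint passes its speed limit or range.

## Working session

There is one attempt and no reset: what is moved stays moved. The work goes in short steps, Python scripts to look and compute and a tool call to move; the robot and the scene stay as the last step left them, time stands still between calls to the robot, and variables do not carry over. Pictures are saved under pics/ and viewed, at most 10 in all, crops included, and the job is handed in when it is done.

Besides the shell and the picture viewer there is one more tool, called after ">>>" in YAML: its name, and indented under it one key for each argument. arm_command: Moves the arm, as the interface text tells. Its arguments: {"type":"object","properties":{"moves":{"type":"array"},"fingers":{"type":"number"},"squeeze":{"type":"number"}},"required":["moves"]}

```bash
mkdir -p pics; cat > h.py <<'E'
import numpy as np, cv2
from bench import r
from scipy.spatial.transform import Rotation as R
def save(n,f):
    im=r.camera(n); cv2.imwrite(f,im[:,:,::-1]); return im
E
python3 - <<'E'
from h import *
a=save("top","pics/top.png");b=save("side","pics/side.png")
print(r.camera_info("top"));print(r.camera_info("side"));s=r.read_state();print(s)
E
```

```text
{'fx': 515.1696920808226, 'fy': 515.1696920808226, 'cx': 280.4771451285677, 'cy': 215.1171878992051, 'origin': array([ 0.50953906, -0.00397682,  0.95163953]), 'attitude': array([ 0.04034585, -0.03245773, -0.69715921,  0.71504387])}
{'fx': 404.1877523576693, 'fy': 404.1877523576693, 'cx': 275.6801794095952, 'cy': 211.29681782801038, 'origin': array([ 0.39115805, -0.50474429,  0.45700357]), 'attitude': array([ 0.46236263, -0.09013225, -0.18374783,  0.86274777])}
{'time': 0.1, 'joint_positions': array([-1.30761542,  0.33278752, -0.06469584,  1.46083297,  0.02162504,
        1.3499159 , -0.08850801]), 'joint_vel': array([-6.77230749e-04, -5.41666128e-04, -4.54623128e-05, -1.86894982e-03,
        4.89603102e-04,  1.46101400e-03, -4.37622043e-04]), 'joint_torque': array([ 2.41965048e-03, -6.24539638e+01,  2.51123303e-02, -3.90718281e+01,
       -6.14645309e-02,  3.65561654e-02,  4.03119918e-05]), 'ee_pos': array([0.17610968, 0.59932047, 0.22185835]), 'eef_rot': array([ 1.42398610e-01,  9.89809197e-01, -6.21953637e-04, -4.78432770e-05]), 'ft_force': array([ 0.52015869,  0.21835912, -0.20747744]), 'torque': array([0.00226068, 0.02552883, 0.00279822]), 'grip_force': 0.0, 'width': 0.08729767102468733}
```

View pics/top.png

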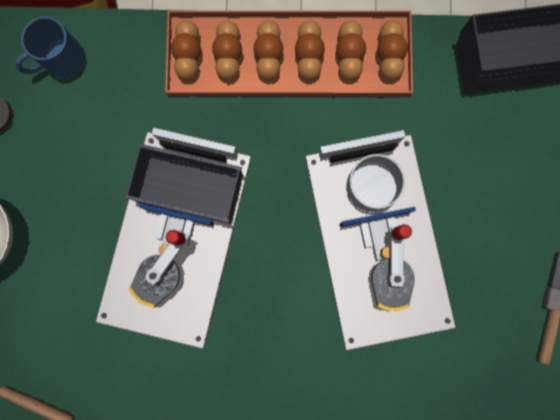

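View pics/side.png

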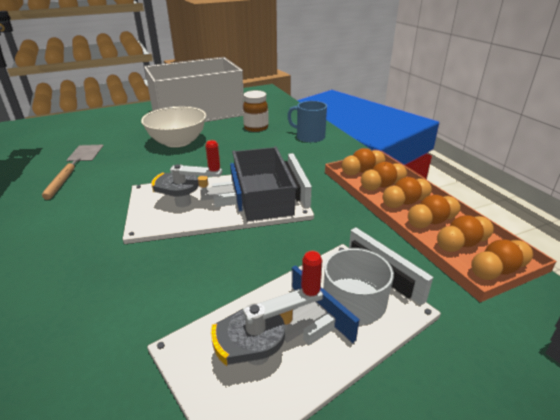

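The loaf clamp is on the left in the top view: crank axis about (152,276), knob top about (175,237), plate corners about (148,133), (250,156), (203,347) and (97,321). The handle points toward the tin, slightly to the right. The round tin's clamp is on the right, with its knob at (403,232).

```bash
cat >> h.py <<'E'
def px(n,u,v,z,info=None):
    c=info or r.camera_info(n)
    d=R.from_quat(c['attitude']).apply([(u-c['cx'])/c['fx'],-(v-c['cy'])/c['fy'],-1])
    return c['origin']+d*(z-c['origin'][2])/d[2]
E
python3 - <<'E'
from h import *
np.set_printoptions(precision=4,suppress=True)
im=cv2.imread("pics/top.png")
cv2.imwrite("pics/crop.png",cv2.resize(im[125:355,90:260],None,fx=2.6*1.0,fy=2.6,interpolation=cv2.INTER_CUBIC))
c=[px("top",*p,.012) for p in [(148,133),(250,156),(203,347),(97,321)]]
for p in c: print(p)
ax=(c[0]+c[1]-c[2]-c[3])/2;print(np.linalg.norm(c[0]-c[1]),np.linalg.norm(ax),np.degrees(np.arctan2(ax[1],ax[0])))
A=px("top",152,276,.1);K=px("top",175,237,.152);print(A,K,np.linalg.norm((K-A)[:2]),np.degrees(np.arctan2((K-A)[1],(K-A)[0])))
print("side K",px("side",212,144,.152), "round",px("top",403,231,.152),px("top",398,279,.1))
E
```

```text
[0.7547 0.2593 0.012 ]
[0.7155 0.0672 0.012 ]
[0.366  0.1402 0.012 ]
[0.4066 0.3333 0.012 ]
0.19610180059623272 0.356436039149949 -11.899503376545251
[0.4915 0.2155 0.1   ] [0.5538 0.1693 0.152 ] 0.07752923317037358 -36.55464981079971
side K [0.5526 0.1645 0.152 ] round [ 0.572  -0.1847  0.152 ] [ 0.4971 -0.1884  0.1   ]
```

View pics/crop.png

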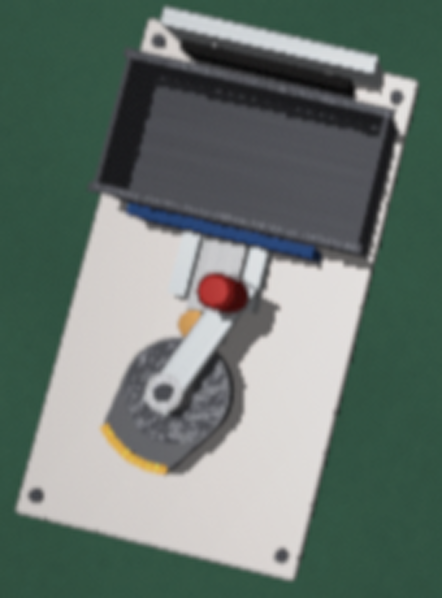

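The enlarged crop puts the knob top at about (172,236.5) in the full image, which gives (0.555, 0.174). The bolt is at (152.7,276.2). The radius (75 mm) and the plate size both check out. The clamp's x axis points at about -12° and the handle at about -33°, so I'll turn clockwise by about 159°.

>>> arm_command:
  moves: [-3.2,-2,0,0,-3.2,-2,0,0,-3.2,-2,0,0,-3.2,-2,0,0,-3.2,-2,0,0,-3.2,-2,0,0,-3.2,-2,0,0,-3.2,-2,0,0,-3.2,-2,0,0,-3.2,-2,0,0,-3.2,-2,0,0,-3.2,-2,0,0]
  fingers: 100
  squeeze: 40

```text
time: 1.1
ee_pos: [0.4777, 0.2594, 0.2224]
eef_rot: [0.142, 0.99, -0.0, -0.0]
ft_force: [0.7, 1.1, -0.4]
width: 0.0874
grip_force: 0.0
```

```bash
cat >> h.py <<'E'
def to(p):
    s=r.read_state(); d=R.from_quat(s['eef_rot']).inv().apply(np.array(p)-s['ee_pos'])*100
    print('t',s['time'],'pos',s['ee_pos'].round(4),'q',s['eef_rot'].round(3),'F',s['ft_force'].round(1),'w',round(s['width'],4),'need cm',d.round(2))
E
python3 - <<'E'
from h import *
to([.555,.174,.222]); save("wrist","pics/w1.png"); print(r.camera_info("wrist"))
E
```

```text
t 1.1 pos [0.4777 0.2594 0.2224] q [ 0.142  0.99  -0.    -0.   ] F [ 0.7  1.1 -0.4] w 0.0874 need cm [-9.82 -6.02  0.04]
{'fx': 354.53128909050776, 'fy': 354.53128909050776, 'cx': 275.90902058150954, 'cy': 209.37147688082644, 'origin': array([0.40488074, 0.27507285, 0.38414012]), 'attitude': array([-0.119999  , -0.08713142,  0.58978256,  0.79382926])}
```

View pics/w1.png

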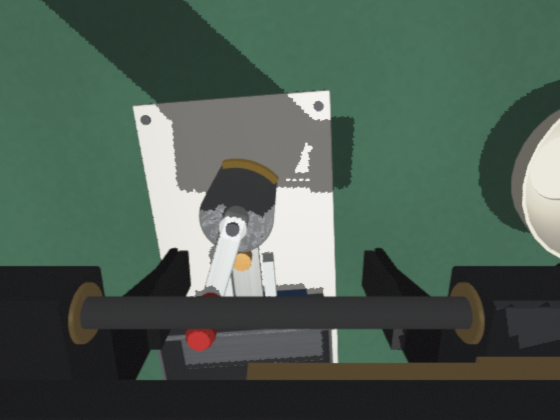

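The wrist view shows the crank bolt at (232,229) and the knob top at about (201,338).

```bash
python3 - <<'E'
from h import *
A=px("wrist",232,229,.1);K=px("wrist",201,338,.152);d=K-A
print(A,K,np.hypot(*d[:2]),np.degrees(np.arctan2(d[1],d[0])));to([.555,.174,.222]); to([K[0],K[1],.222])
E
```

```text
[0.49403764 0.20805791 0.1       ] [0.55553397 0.16843642 0.152     ] 0.0731550495820872 -32.7932914644928
t 1.15 pos [0.4828 0.252  0.2225] q [ 0.147  0.989 -0.001  0.001] F [ 2.5 -7.3 -0.7] w 0.0872 need cm [-9.17 -5.36  0.09]
t 1.15 pos [0.4828 0.252  0.2225] q [ 0.147  0.989 -0.001  0.001] F [ 2.5 -7.3 -0.7] w 0.0872 need cm [-9.38 -5.88  0.09]
```

>>> arm_command:
  moves: [-2.5,-1.5,0,0,-2.5,-1.5,0,0,-2.5,-1.5,0,0,-1.5,-1,0,0,-0.9,-0.6,0,0,0,0,0,0,0,0,0,0,0,0,0,0]

```text
time: 1.82
ee_pos: [0.5538, 0.1764, 0.2223]
eef_rot: [0.141, 0.99, 0.0, -0.0]
ft_force: [0.1, 0.4, -0.3]
width: 0.087
grip_force: 0.0
```

```bash
python3 - <<'E'
from h import *
to([.554,.174,.108]); i=r.camera_info("wrist");print(i); save("wrist","pics/w2.png");to([.554,.174,.108]);save("side","pics/s2.png")
E
```

```text
t 1.8167 pos [0.5538 0.1764 0.2223] q [ 0.141  0.99   0.    -0.   ] F [ 0.1  0.4 -0.3] w 0.087 need cm [-0.1  -0.23 11.43]
{'fx': 354.53128909050776, 'fy': 354.53128909050776, 'cx': 275.90902058150954, 'cy': 209.37147688082644, 'origin': array([0.47604504, 0.19812896, 0.3843038 ]), 'attitude': array([-0.11720449, -0.08765069,  0.59407877,  0.79098096])}
t 1.8667 pos [0.5538 0.1765 0.2224] q [ 0.141  0.99   0.    -0.   ] F [ 0.5 -0.2 -1.1] w 0.0873 need cm [-0.1  -0.24 11.44]
```

View pics/w2.png

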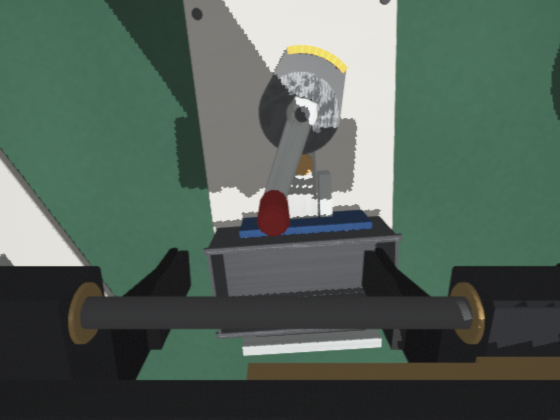

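The wrist view now shows the knob top at about (274,219), centred between the fingers, and the bolt at (301,114).

```bash
python3 - <<'E'
from h import *
A=px("wrist",301,114,.1);K=px("wrist",274,219,.152);d=K-A
print(A,K,np.hypot(*d[:2]),np.degrees(np.arctan2(d[1],d[0])));to([K[0],K[1],.109])
for p in [(197,14),(385,0),(222,229)]: print(px("wrist",*p,.012))
E
```

```text
[0.49002978 0.21407072 0.1       ] [0.54998975 0.17509058 0.152     ] 0.07151677989685865 -33.028005830687825
t 1.9167 pos [0.5539 0.1764 0.2225] q [ 0.141  0.99   0.    -0.   ] F [ 0.6 -0.1  0.5] w 0.0872 need cm [ 0.34 -0.24 11.35]
[0.37928638 0.14859271 0.012     ]
[0.41705063 0.32067813 0.012     ]
[0.58963437 0.10222622 0.012     ]
```

>>> arm_command:
  moves: [0.1,-0.2,2.5,0,0,0,3,0,0,0,3,0,0,0,2,0,0,0,0.8,0,0,0,0,0,0,0,0,0,0,0,0,0]

```text
time: 2.58
ee_pos: [0.5541, 0.1737, 0.1113]
eef_rot: [0.142, 0.99, 0.001, 0.001]
ft_force: [0.2, 0.2, 0.0]
width: 0.0873
grip_force: 0.0
```

>>> arm_command:
  moves: [0,0,0,0,0,0,0,0,0,0,0,0,0,0,0,0,0,0,0,0,0,0,0,0,0,0,0,0,0,0,0,0]
  fingers: 0
  squeeze: 40

```text
time: 3.25
ee_pos: [0.5532, 0.1731, 0.1095]
eef_rot: [0.142, 0.99, 0.0, -0.0]
ft_force: [0.1, -0.6, -0.3]
width: 0.0414
grip_force: 0.0
```

>>> arm_command:
  moves: [0,0,0,0,0,0,0,0,0,0,0,0,0,0,0,0,0,0,0,0,0,0,0,0]

```text
time: 3.75
ee_pos: [0.5532, 0.1732, 0.1095]
eef_rot: [0.142, 0.99, 0.0, -0.0]
ft_force: [0.1, 1.0, -0.5]
width: 0.0229
grip_force: 40.0
```

```bash
cat >> h.py <<'E'
A=np.array([.4905,.2142])
def circ(angs,cur=None):
    s=r.read_state(); q=R.from_quat(s['eef_rot'])
    d=s['ee_pos'][:2]-A; print('t',s['time'],'pos',s['ee_pos'].round(4),'rad',np.hypot(*d).round(4),'ang',np.degrees(np.arctan2(d[1],d[0])).round(1),'F',s['ft_force'].round(1),'w',round(s['width'],4),'g',s['grip_force'])
    p=s['ee_pos'] if cur is None else np.array(cur)
    for a in np.radians(angs):
        t=np.r_[A+.075*np.r_[np.cos(a),np.sin(a)],p[2]]; print(np.degrees(a).round(0),(q.inv().apply(t-p)*100)[:2].round(2)); p=t
E
python3 - <<'E'
from h import *
circ(range(-40,-196,-8))
E
```

```text
t 3.75 pos [0.5532 0.1732 0.1095] rad 0.0749 ang -33.2 F [ 0.1  1.  -0.5] w 0.0229 g 39.98729901155457
-40.0 [ 0.3  -0.84]
-48.0 [ 0.49 -0.93]
-56.0 [ 0.61 -0.85]
-64.0 [ 0.72 -0.76]
-72.0 [ 0.82 -0.65]
-80.0 [ 0.9  -0.53]
-88.0 [ 0.97 -0.4 ]
-96.0 [ 1.01 -0.26]
-104.0 [ 1.04 -0.12]
-112.0 [1.05 0.03]
-120.0 [1.03 0.18]
-128.0 [1.   0.32]
-136.0 [0.94 0.45]
-144.0 [0.87 0.58]
-152.0 [0.78 0.7 ]
-160.0 [0.68 0.8 ]
-168.0 [0.56 0.88]
-176.0 [0.43 0.95]
-184.0 [0.29 1.  ]
-192.0 [0.15 1.04]
```

Gripped at radius 74.9 mm, with no side force. Now cranking.

>>> arm_command:
  moves: [0.3,-0.84,0,0,0.49,-0.93,0,0,0.61,-0.85,0,0,0.72,-0.76,0,0,0.82,-0.65,0,0,0,0,0,0,0,0,0,0]

```text
time: 4.33
ee_pos: [0.5118, 0.1435, 0.1095]
eef_rot: [0.142, 0.99, 0.001, -0.001]
ft_force: [-2.6, 6.4, -1.7]
width: 0.0233
grip_force: 40.0
```

```bash
python3 - <<'E'
from h import *
circ([])
E
```

```text
t 4.3333 pos [0.5118 0.1435 0.1095] rad 0.0738 ang -73.2 F [-2.6  6.4 -1.7] w 0.0233 g 39.98429514525924
```

>>> arm_command:
  moves: [0.9,-0.5,0,0,0.97,-0.38,0,0,1.01,-0.25,0,0,1.04,-0.1,0,0,1.05,0.03,0,0,1.03,0.18,0,0,0,0,0,0,0,0,0,0]

```text
time: 5.0
ee_pos: [0.4526, 0.1515, 0.1095]
eef_rot: [0.141, 0.99, 0.002, 0.0]
ft_force: [3.6, 9.7, -7.7]
width: 0.0233
grip_force: 40.0
```

```bash
python3 - <<'E'
from h import *
circ([])
E
```

```text
t 5.0 pos [0.4526 0.1515 0.1095] rad 0.0732 ang -121.2 F [ 3.6  9.7 -7.7] w 0.0233 g 39.96273319440661
```

>>> arm_command:
  moves: [0.98,0.4,0,0,0.93,0.5,0,0,0.87,0.6,0,0,0.76,0.7,0,0,0,0,0,0,0,0,0,0]

```text
time: 5.5
ee_pos: [0.4253, 0.1804, 0.1095]
eef_rot: [0.142, 0.99, 0.0, 0.0]
ft_force: [3.9, 1.6, -4.3]
width: 0.0228
grip_force: 40.0
```

```bash
python3 - <<'E'
from h import *
circ([-160,-168,-176,-184,-192])
E
```

```text
t 5.5 pos [0.4253 0.1804 0.1095] rad 0.0734 ang -152.6 F [ 3.9  1.6 -4.3] w 0.0228 g 39.98260704393033
-160.0 [0.74 0.63]
-168.0 [0.56 0.88]
-176.0 [0.43 0.95]
-184.0 [0.3 1. ]
-192.0 [0.15 1.04]
```

>>> arm_command:
  moves: [0.66,0.75,0,0,0.54,0.88,0,0,0.42,0.95,0,0,0.28,1,0,0,0.14,1.04,0,0,0,0,0,0,0,0,0,0,0,0,0,0]

```text
time: 6.17
ee_pos: [0.4183, 0.2314, 0.1094]
eef_rot: [0.142, 0.99, 0.0, -0.001]
ft_force: [-4.5, 3.7, 0.8]
width: 0.0233
grip_force: 40.0
```

```bash
python3 - <<'E'
from h import *
circ([]); im=save("top","pics/t3.png")[:,:,::-1]
cv2.imwrite("pics/c3.png",cv2.resize(im[125:355,90:260],None,fx=2.6,fy=2.6,interpolation=cv2.INTER_CUBIC))
E
```

```text
t 6.1667 pos [0.4183 0.2314 0.1094] rad 0.0743 ang 166.6 F [-4.5  3.7  0.8] w 0.0233 g 39.996242338093
```

View pics/c3.png

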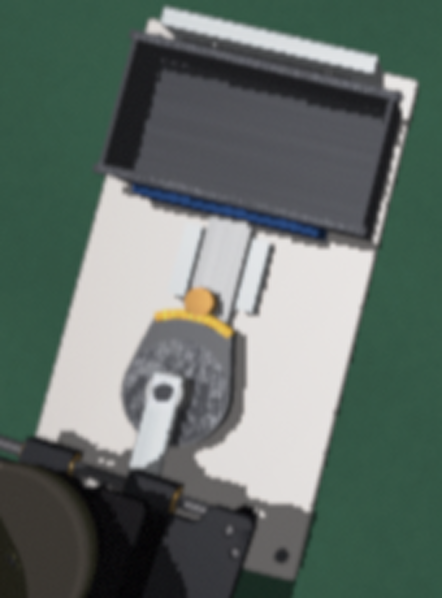

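The roller (200,300 in the crop) sits on the middle of the yellow dwell, and the tin is against the stop. Releasing the knob and lifting straight up.

>>> arm_command:
  moves: [0,0,0,0,0,0,0,0,0,0,0,0,0,0,0,0,0,0,0,0,0,0,0,0,0,0,0,0,0,0,0,0,0,0,0,0,0,0,0,0,0,0,0,0,0,0,0,0]
  fingers: 100

```text
time: 7.22
ee_pos: [0.4189, 0.231, 0.1095]
eef_rot: [0.142, 0.99, 0.0, -0.0]
ft_force: [-0.1, -0.4, -0.3]
width: 0.0856
grip_force: 0.0
```

>>> arm_command:
  moves: [0,0,-1,0,0,0,-2,0,0,0,-3,0,0,0,-3,0,0,0,-3,0,0,0,-2,0,0,0,-1,0,0,0,0,0,0,0,0,0,0,0,0,0]

```text
time: 8.05
ee_pos: [0.4183, 0.2306, 0.258]
eef_rot: [0.142, 0.99, -0.001, -0.001]
ft_force: [0.5, -0.6, -1.0]
width: 0.087
grip_force: 0.0
```

```bash
python3 - <<'E'
from h import *
circ([]); im=save("top","pics/t4.png"); save("side","pics/s4.png")
E
```

```text
t 8.05 pos [0.4183 0.2306 0.258 ] rad 0.074 ang 167.2 F [ 0.5 -0.6 -1. ] w 0.087 g 0.0
```

View pics/t4.png

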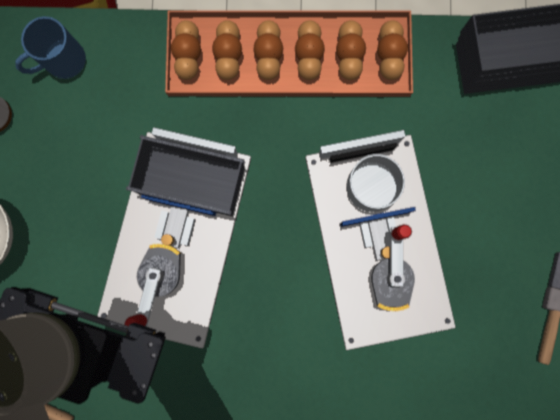

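View pics/s4.png

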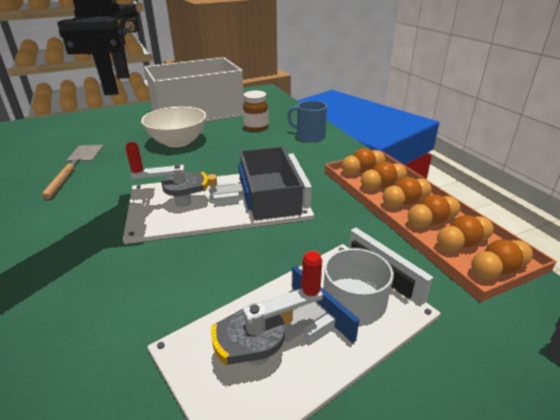

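The top view shows the roller at (168,240) on the yellow dwell, with the knob at (137,321) along the clamp's -x axis. The tin is against the stop, the gripper is clear, and the other crank hasn't moved.

```bash
python3 -c "
from bench import r
print(r.close_job())"
```

```text
the job is handed in; nothing more can be done
None
```

The loaf clamp is cranked to mid-dwell, with its jaw holding the tin against the stop; the knob is released, the round tin's crank was left alone, and the job was handed in at about 8 s.

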